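Hang the parts bin on the louvered stand and slide it to the end

ROBOT

A 6-joint arm with a two-finger parallel gripper is mounted at the origin on a cart in front of the work surface, level with it; the furniture and walls round the work are solid. World frame = base frame: x ahead of the robot, y to its left, z up, the work surface at z = 0. Lengths are in mm, angles in degrees, forces in N, time in s.
With the tool pointing down it reaches from about 300 to 850 mm from the base axis. Payload 4.2 kg.
Tool frame: the origin (TCP) lies at the very end of the fingers, on their centre line; the grasp point (between the pads) lies 19 mm behind it; z points along the fingers, y is the line along which they close (so a half turn about z gives the same grasp; the last joint's range is limited). The gripper opens to 91 mm and grips with 3 to 60 N. Pads are 32 mm wide; open, the fingers measure 118 mm over their backs; the gripper's body (76 mm by 178 mm) begins 60 mm behind the grasp point.
Start: joints at [67.323, 18.312, 89.639, -0, 72.044, -1.146], TCP at [211.038, 534.889, 213.976] pointing down, gripper open.
Joint ranges: [-177.97, 177.97], [-48.28, 115.42], [12.27, 149.76], [-77.06, 257.06], [2.81, 150.46], [-146.56, 146.56]. Speed limits (degrees/s): [147.25, 147.25, 180, 180, 180, 180].

INTERFACE

Orientations are given as [roll, pitch, yaw] about the fixed x, y, z axes, in that order (R = Rz(yaw) Ry(pitch) Rx(roll)).
In Python, from workcell import env, eyes gives the robot as it stands.
- The arm moves only by the tool send_rows, never from a script. Its argument "targets" is text: rows parted by semicolons, each of 7 numbers parted by spaces: the shift along the tool's x, y, z in m, then the turn, a rotation vector about the tool's x, y, z in degrees, then the opening in per cent of the stroke, from 0 (shut) to 100 (fully open). A call has 1 to 12 rows; each row is the pose to reach, as a shift and turn from the pose commanded when the call began, along the tool's axes at that moment; what a row does not reach only later rows make up. A row lasts 1/12 s, in which the tool goes at most 41.7 mm and 7.16 degrees, less where a joint would pass 70% of its speed; a pose out of reach is approached as far as the arm can. A call with a gripper value outside its range is refused whole. The fingers move at their own pace and stop on an object; "grip_force" is the grip in N (left out, the last holds). Time passes only in rows, so rows that repeat a pose let the fingers close. It gives the time, the measured TCP pose, the force, the opening and the grip force at its end, in the units of the state.
- env.state(): the state, without advancing time (a new reading comes with each control period).
- eyes.grab_frame(name): name is "scene" or "top"; returns a dict with "image" (400x640x3 uint8, blue, green, red), "fovy" (degrees; the focal length in pixels is half the picture's height over the tangent of half this angle, whatever the lens; pixels are square), "cx", "cy" (the principal point, pixels), "eye" and "attitude" of the camera in the world. Camera axes: x right, y up, looking along -z (the intrinsics and any distortion apply to the point x, -y, -z); pixel columns grow to the right and rows downward; lengths in mm; the calibration is good to about 2 mm. A picture is of the moment at which its call begins. There is no depth.
- env.job_done(): hands the job in; it is judged then, once.
The state is a dict: "time_s": time; "qpos": joint angles; "qvel": joint speeds; "effort": joint torques, N m; "ee_pos": TCP position; "ee_rot": TCP orientation; "force": force on the tool from outside, world axes, zero at the start; "torque": the same for the moment, N m; "gripper_width": finger opening in mm; "gripper_force": force on a finger pad.
Only numpy, scipy, OpenCV 4.12 (cv2) and the standard library are available. Lean on these libraries where they do the work, as an engineer would, in place of code of your own. Each camera call takes 0.05 s, during which the arm holds its last target. There are 200 camera calls.

TASK

Hang the loose blue parts bin on the steel rail of the grey louvered stand: near the middle of the rail, lower its rear lip over the rail and press it down with a light push of about 10 N until the lip is fully home. Then, with the lip still on the rail, slide the bin along it to the left (as the robot sees it) until its lip touches the left upright, and let go so that it hangs there. Never force bin and stand together with more than 25 N, and leave the tape measure, cutters, solvent tin and tin lid where they are.

Things in the scene. Friction and masses are not known exactly. Their poses are not given: they have to be found in the camera images.
- bin: Loose open blue plastic parts bin, 60 wide (y), 90 deep (x -45 low front wall to +45 outer face of back wall), 50 high (mm), 0.18 to 0.35 kg, upright on the bench. Origin: centre of the underside; +x to its back, z up. Side walls (outer faces y = +-30) are 50 high from x = -20 to +45, only 26 high in front of that: grip it across the sides, e.g. at x = +15.
- bin_lip (a point): The bin's rear lip, 60 mm wide: point in the middle of the lip's slot, on the plate's underside, 48.75 behind and 46.5 above the bin's origin; axes as the bin's. The plate is 3.5 thick (top at bin z = 50). The slot, open below, is 7.5 wide, between back wall (bin x = 45) and a flange (x = 52.5 to 56) that hangs down to bin z = 27, its last 7 mm bent back to x = 59.
- panel: Grey louvered bench stand, fixed, 320 mm wide (y). Origin: on the bench below the rear face of the rail at mid width; +x to its back, +y to its left end as the robot sees it. Steel rail: plate 4 thick (x = -4 to 0), 45 high, y = -155 to +155, rounded free upper edge, level along y, in front of two uprights (x = 0 to 22, tops at z = 140 mm). A hung bin's origin lies about x = -51.
- rail_mid (a point): Point over the rail's mid thickness, mid length, at 138 mm over the bench; axes as the stand's. The rail is clamped by hand: its true upper edge is up to 10 mm above or below this point (128 to 148 mm), untracked, to be felt or seen. It does not give. Lip home: its underside bears on that edge, flange behind the rail; 3.5 mm play in x; released, the bin sags about 0.08 rad, front down.
- left_stop (a point): Inner face (towards the middle) of the left upright, 132 mm left of the stand's middle, 130 mm over the bench, behind the rail; axes as the stand's. The lip's flange, behind the rail, butts against it: a bin fully left has its centre 30 mm right of this face, 102 mm left of the stand's middle.
- tape: Green tape measure, 32 x 70 x 54 mm, standing loose on the bench; origin at the centre of its underside. A bystander.
- cutters: Black flush cutters, 44 x 123 x 11 mm, lying loose; origin at the centre of the underside. A bystander.
- tin: Yellow and white solvent tin, 48 x 88 x 149 mm, standing loose behind the stand; origin at the centre of its underside. A bystander.
- tinlid: Flat round grey tin lid, 69 mm across, 10 mm high, lying loose; origin at the centre of its underside. A bystander.
Not all that is in view belongs to the job. What is shaped like the bin but turquoise is not meant.

How it is judged (in metres and radians):
On the way, in this order (a step that is already met when the one before it is completed fails the run):
1. near the middle of the rail (bin centre from 60 mm right to 45 mm left of it), the lip is over the rail and pressed down on it with more than 6 N (contact force between bin and panel above 6 N and x of bin in the frame of panel between -0.058 and -0.043 m and y of bin in the frame of panel between -0.06 and 0.045 m and z of bin in the frame of panel between 0.074 and 0.107 m and angle between bin's own z axis and vertical below 0.2 rad), for 0.2 s.
2. the bin is on its way to the left (centre 55 to 92 mm left of the middle) with its lip still on the rail, touching it (contact force between bin and panel above 0.2 N and x of bin in the frame of panel between -0.058 and -0.043 m and y of bin in the frame of panel between 0.055 and 0.092 m and z of bin in the frame of panel below 0.107 m), for 0.1 s.
At the end, for the whole second after the job is handed in: The bin hangs released and at rest by its lip on the rail, its centre 98 to 106 mm left of the stand's middle (within 4 mm of the left upright) and 43 to 58 mm before the rail's rear face, underside 74 to 107 mm above the bench, tilted under 0.15 rad, within 0.1 rad of square to the rail (y of bin in the frame of panel between 0.098 and 0.106 m and x of bin in the frame of panel between -0.058 and -0.043 m and z of bin in the frame of panel between 0.074 and 0.107 m and angle between bin's own z axis and vertical below 0.15 rad and angle between the y axis of bin and the y axis of panel, either way round below 0.1 rad and contact force between bin and panel above 1 N and contact force between bin and the fingers below 0.1 N and linear speed of bin below 0.02 m/s); the robot touches nothing.
It fails at once if bin and stand are forced together with more than 25 N (contact force between bin and panel above 25 N).
It fails at once if the tape measure is moved more than 20 mm (distance of tape from where it was at the start of the episode above 0.02 m).
It fails at once if the cutters are moved more than 20 mm (distance of cutters from where it was at the start of the episode above 0.02 m).
It fails at once if the solvent tin is moved more than 20 mm (distance of tin from where it was at the start of the episode above 0.02 m).
It fails at once if the tin lid is moved more than 20 mm (distance of tinlid from where it was at the start of the episode above 0.02 m).
It also fails if it takes over 64 s, if anything falls off the work surface, if the arm or the gripper's body presses on something with over 40 N, if the wrist force passes 120 N, or if a joint passes its speed limit or range.

## Working session

There is one attempt and no reset: what is moved stays moved. The work goes in short steps, Python scripts to look and compute and a tool call to move; the robot and the scene stay as the last step left them, time stands still between calls to the robot, and variables do not carry over. Pictures are saved under pics/ and viewed, at most 10 in all, crops included, and the job is handed in when it is done.

Besides the shell and the picture viewer there is one more tool, called after "Emit:" as name(argument=value, ...), one argument or row to a line, values as JSON. send_rows: Moves the arm, as the interface text tells. Its arguments: {"type":"object","properties":{"targets":{"type":"string"},"grip_force":{"type":"number"}},"required":["targets"]}

```bash
mkdir -p pics
cat > h.py <<'E'
import numpy as np, cv2
from workcell import env, eyes
def grab(n,fn=None):
    f=eyes.grab_frame(n)
    if fn: cv2.imwrite('pics/'+fn,f['image'])
    return f
E
python3 - <<'E'
from h import *
for n in('scene','top'):
    f=grab(n,n+'1.png'); print({k:v for k,v in f.items() if k!='image'})
print(env.state())
E
```

```text
{'fovy': 52.521248260682555, 'cx': 314.49573332550466, 'cy': 197.16151631519614, 'eye': array([-111.65792313, -636.95486682,  756.82031658]), 'attitude': array([ 57.36637699,  -0.82714561, -45.62329352])}
{'fovy': 57.670948788758054, 'cx': 330.126067126832, 'cy': 197.8881017547729, 'eye': array([453.64909268,  66.6910429 , 974.32226225]), 'attitude': array([  9.2931528 ,   0.1733199 , -90.33010228])}
{'time_s': 0.1, 'qpos': array([ 6.73238907e+01,  1.83488329e+01,  8.96999996e+01, -5.70038486e-04,
        7.20407753e+01, -1.14550727e+00]), 'qvel': array([-0.05097424, -0.20701464, -0.21008469, -0.11833484, -0.0524088 ,
       -0.06157478]), 'effort': array([-1.74704390e-03, -4.13333774e+01, -2.32509702e+01,  7.27449870e-02,
        4.22195171e-02, -4.57141925e-05]), 'ee_pos': array([210.85367457, 534.47438984, 213.19180254]), 'ee_rot': array([-1.79910399e+02, -1.24951737e-03,  1.58469573e+02]), 'force': array([-0.74617295, -0.85477365, -0.11720517]), 'torque': array([-0.02961136,  0.06107852, -0.0139884 ]), 'gripper_force': 0.0, 'gripper_width': 91.34726561710987}
```

View pics/scene1.png

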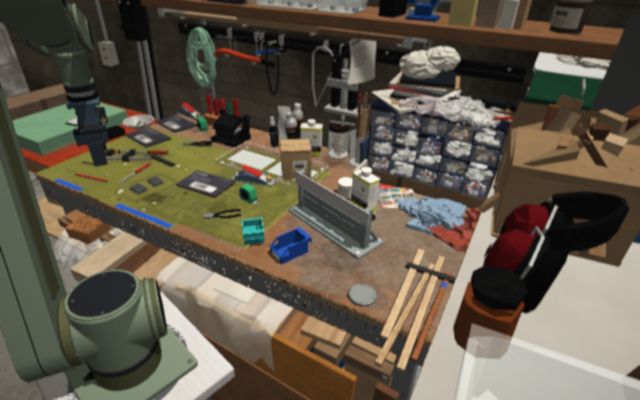

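View pics/top1.png

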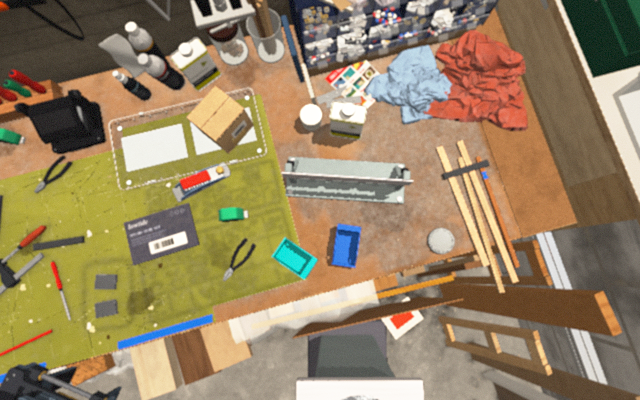

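The candidates are blue at top (346,246) / scene (291,246), and turquoise at top (294,258) / scene (253,230). The blue one fits the description. The stand is at top (347,180) / scene (335,210). I'll confirm with one enlarged crop.

Run:
```python
from h import *
t=cv2.imread('pics/top1.png');s=cv2.imread('pics/scene1.png')
a=cv2.resize(t[145:280,270:420],None,fx=4,fy=4,interpolation=cv2.INTER_CUBIC)  # 600x540
cv2.imwrite('pics/c1.png',a)
b=cv2.resize(s[160:275,235:390],None,fx=5,fy=5,interpolation=cv2.INTER_CUBIC)
cv2.imwrite('pics/c2.png',b)
```

```text
(no output)
```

View pics/c1.png

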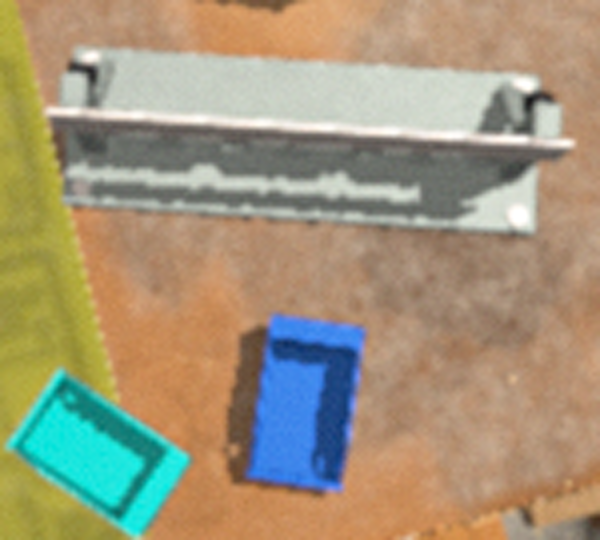

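View pics/c2.png

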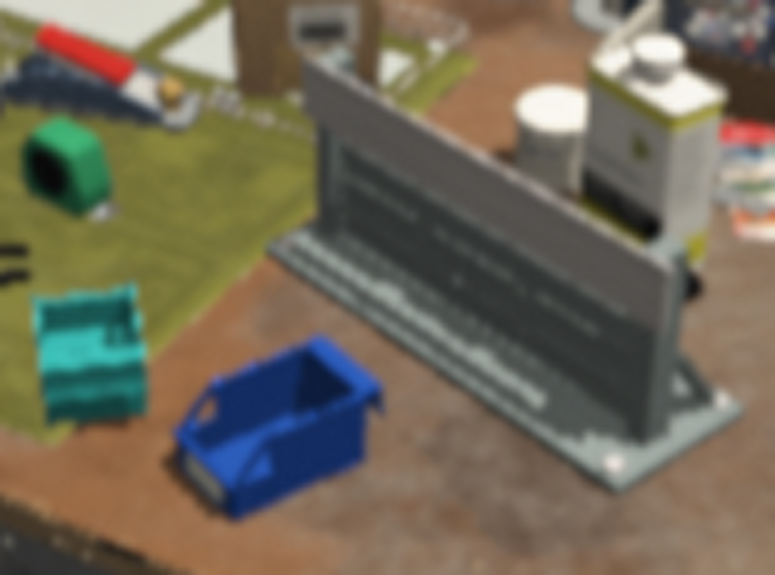

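```bash
cat >> h.py <<'E'
from scipy.spatial.transform import Rotation as Ro
from scipy.optimize import least_squares
def proj(f,P):
    R=Ro.from_euler('xyz',f['attitude'],degrees=True).as_matrix()
    p=(np.atleast_2d(P)-f['eye'])@R; F=200/np.tan(np.radians(f['fovy'])/2)
    return np.c_[f['cx']+F*p[:,0]/-p[:,2], f['cy']-F*p[:,1]/-p[:,2]]
def place(q,M):
    c,s=np.cos(q[3]),np.sin(q[3]); return np.array(M,float)@np.array([[c,s,0],[-s,c,0],[0,0,1]])+q[:3]
def fit(obs,q0):  # obs: list (frame, model pts, pixels)
    fun=lambda q:np.concatenate([(proj(f,place(q,M))-np.array(p)).ravel() for f,M,p in obs])
    r=least_squares(fun,q0,x_scale=[10,10,10,.1],loss='soft_l1'); return r.x,r.fun.reshape(-1,2)
C1=lambda L:(np.array(L,float)+.5)/4-.5+[270,145]
C2=lambda L:(np.array(L,float)+.5)/5-.5+[235,160]
E
python3 - <<'E'
from h import *
np.set_printoptions(precision=2,suppress=True)
t=grab('top');s=grab('scene')
q,r=fit([(t,[[-2,155,0],[-2,-155,0]],C1([[48,111],[573,146]])),(s,[[-2,155,0],[-2,-155,0]],C2([[305,57],[670,268]]))],[600,0,138,0])
print('rail xy, top z, yaw',q[:3],np.degrees(q[3]));print(r)
q,r=fit([(t,[[56,30,50],[56,-30,50],[-45,30,26],[-45,-30,26]],C1([[272,315],[365,327],[248,480],[340,491]])),
 (s,[[56,30,50],[56,-30,50],[45,-30,0],[-45,-30,0]],C2([[320,335],[382,383],[365,462],[237,517]]))],[480,0,0,0])
print('bin',q[:3],np.degrees(q[3]));print(r)
E
```

```text
rail xy, top z, yaw [642.89  28.02 138.54] -4.24812583651613
[[-0.1  -0.1 ]
 [ 0.15 -0.14]
 [-0.32 -0.42]
 [ 0.04  0.56]]
bin [478.63  28.76   1.84] -8.583516998006886
[[-0.06  0.13]
 [ 0.09  0.51]
 [ 0.25 -1.36]
 [ 0.45 -0.69]
 [-0.15 -0.66]
 [-0.22  0.13]
 [-0.08 -0.42]
 [-0.98  1.19]]
```

```bash
cat >> h.py <<'E'
def go(pos,yaw,tilt=None):
    "shift (m) and rotvec (deg) from measured tool pose to pos, tool down with given yaw"
    st=env.state(); R=Ro.from_euler('xyz',st['ee_rot'],degrees=True)
    T=Ro.from_euler('xyz',[180,0,yaw],degrees=True)
    print('shift m',np.round(R.inv().apply(np.array(pos)-st['ee_pos'])/1000,4),'rot',np.round((R.inv()*T).as_rotvec(degrees=True),2))
E
python3 - <<'E'
from h import *
a=np.radians(-8.6); g=np.array([478.6,28.8])+15*np.array([np.cos(a),np.sin(a)]); print(g)
go([*g,110],171.4)
E
```

```text
[493.43134572  26.55696985]
shift m [-0.4493 -0.3688  0.1038] rot [-6.000e-02 -1.000e-02 -1.293e+01]
```

Emit:
send_rows(
  targets="-0.449 -0.369 0.104 0 0 -12.9 100;-0.449 -0.369 0.104 0 0 -12.9 100;-0.449 -0.369 0.104 0 0 -12.9 100;-0.449 -0.369 0.104 0 0 -12.9 100;-0.449 -0.369 0.104 0 0 -12.9 100;-0.449 -0.369 0.104 0 0 -12.9 100;-0.449 -0.369 0.104 0 0 -12.9 100;-0.449 -0.369 0.104 0 0 -12.9 100;-0.449 -0.369 0.104 0 0 -12.9 100;-0.449 -0.369 0.104 0 0 -12.9 100;-0.449 -0.369 0.104 0 0 -12.9 100;-0.449 -0.369 0.104 0 0 -12.9 100",
)

```text
time_s: 1.2
ee_pos: [450.6, 102.8, 125.7]
ee_rot: [180.0, 0.0, 171.4]
force: [1.1, 0.1, -0.2]
gripper_width: 91.1
gripper_force: 0.0
```

Emit:
send_rows(
  targets="0 0 0 0 0 0 100;0 0 0 0 0 0 100",
)

```text
time_s: 1.37
ee_pos: [450.4, 102.9, 125.4]
ee_rot: [-180.0, -0.1, 171.1]
force: [0.9, 0.5, -0.1]
gripper_width: 91.5
gripper_force: 0.0
```

Run:
```python
from h import *
st=env.state();print(st['time_s'],st['ee_pos'],st['ee_rot'],st['force'])
go([493.4,26.6,15],171.4)
```

```text
1.3667 [450.39057389 102.91780699 125.35553827] [-1.79989714e+02 -7.32669363e-02  1.71089617e+02] [ 0.9125173   0.53115967 -0.13183497]
shift m [-0.0545 -0.0687  0.1103] rot [-0.01 -0.07 -0.31]
```

Emit:
send_rows(
  targets="-0.0545 -0.0687 0.01 0 0 0 100;-0.0545 -0.0687 0.01 0 0 0 100;-0.0545 -0.0687 0.01 0 0 0 100;-0.0545 -0.0687 0.04 0 0 0 100;-0.0545 -0.0687 0.07 0 0 0 100;-0.0545 -0.0687 0.09 0 0 0 100;-0.0545 -0.0687 0.1 0 0 0 100;-0.0545 -0.0687 0.11 0 0 0 100;-0.0545 -0.0687 0.11 0 0 0 100;-0.0545 -0.0687 0.11 0 0 0 100",
)

```text
time_s: 2.2
ee_pos: [493.9, 29.3, 16.3]
ee_rot: [180.0, 0.0, 171.4]
force: [1.1, 0.1, -0.1]
gripper_width: 91.2
gripper_force: 0.0
```

Emit:
send_rows(
  targets="0 0 0 0 0 0 80;0 0 0 0 0 0 66;0 0 0 0 0 0 50;0 0 0 0 0 0 50;0 0 0 0 0 0 50;0 0 0 0 0 0 50;0 0 0 0 0 0 50;0 0 0 0 0 0 50",
  grip_force=20,
)

```text
time_s: 2.87
ee_pos: [493.8, 28.6, 16.3]
ee_rot: [180.0, 0.0, 171.4]
force: [-0.4, -1.0, 4.6]
gripper_width: 60.0
gripper_force: 20.0
```

Emit:
send_rows(
  targets="0 0 -0.02 0 0 0 50;0 0 -0.05 0 0 0 50;0 0 -0.08 0 0 0 50;0 0 -0.11 0 0 -2 50;0 0 -0.13 0 0 -4.35 50;0 0 -0.13 0 0 -4.35 50;0 0 -0.13 0 0 -4.35 50;0 0 -0.13 0 0 -4.35 50",
  grip_force=30,
)

```text
time_s: 3.53
ee_pos: [492.2, 28.6, 144.1]
ee_rot: [-180.0, -0.2, 175.7]
force: [0.8, 0.1, -1.9]
gripper_width: 59.8
gripper_force: 30.0
```

Run:
```python
from h import *
t=grab('top');s=grab('scene')
print(proj(t,[[490,28,150]]),proj(s,[[490,28,150]]))
a=cv2.resize(t['image'][140:275,275:425],None,fx=4,fy=4,interpolation=cv2.INTER_CUBIC)
cv2.imwrite('pics/d1.png',a)
b=cv2.resize(s['image'][140:255,235:390],None,fx=5,fy=5,interpolation=cv2.INTER_CUBIC)
cv2.imwrite('pics/d2.png',b)
print(env.state()['ee_pos'],env.state()['force'])
```

```text
[[348.29371646 240.89867805]] [[290.7668731  207.52245118]]
[492.16385534  28.57904456 143.81525701] [-0.04717487 -0.09269744 -1.74569815]
```

View pics/d2.png

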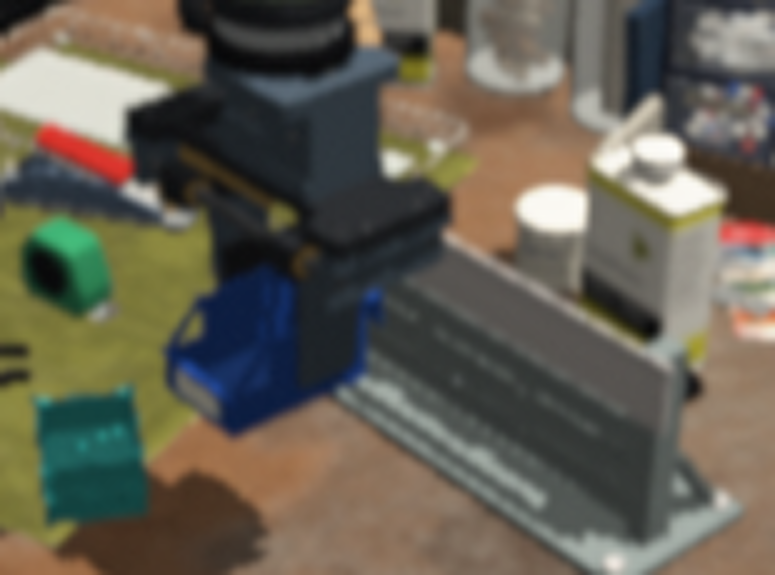

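View pics/d1.png

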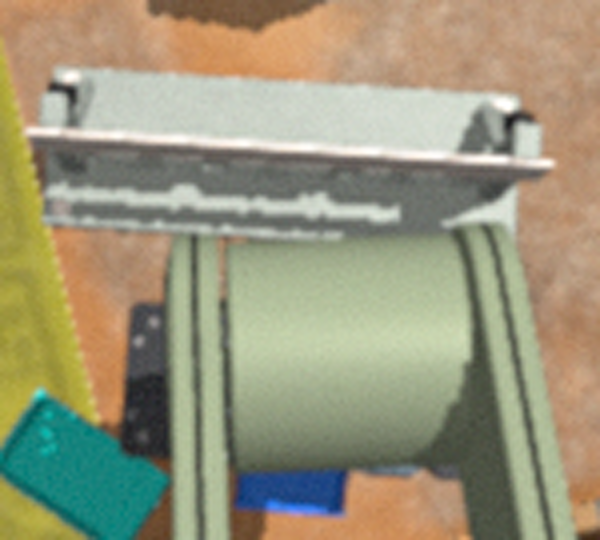

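The bin is lifted and level. The useful corners are the front-bottom-right at d2 (237,434), the lip rear-right at (380,290), and the front rim at d1 (237,505)/(345,515). I'll refine the in-hand pose and work out the move to a hover over the rail.

Run:
```python
from h import *
np.set_printoptions(precision=2,suppress=True)
t=grab('top');s=grab('scene')
d=lambda L,k,o:(np.array(L,float)+.5)/k-.5+o
st=env.state();print(st['ee_pos'],st['ee_rot'])
a=np.radians(-4.3);u=np.array([np.cos(a),np.sin(a)])
b=st['ee_pos'][:2]-15.1*u
q0=np.array([*b,st['ee_pos'][2]-16.3,a]);print('expected',q0)
print(proj(s,place(q0,[[56,-30,50],[-45,-30,0]]))-d([[380,290],[237,434]],5,[235,140]))
print(proj(t,place(q0,[[-45,30,26],[-45,-30,26]]))-d([[237,505],[345,515]],4,[275,140]))
r=np.array([642.9,28.0]);n=np.array([-u[1],u[0]])
for px in(-75,-50.75):
    for z in(150,):
        tgt=r+(px+15.1)*u-5*n; print(px,tgt); go([*tgt,z],175.75)
```

```text
[492.66  28.58 144.29] [-179.98   -0.19  175.7 ]
expected [477.6   29.71 127.99  -0.08]
[[-0.22 -0.05]
 [-1.53  1.18]]
[[-0.92 -0.03]
 [-0.93 -0.63]]
-75 [582.79  27.51]
shift m [-0.09  0.01 -0.01] rot [-0.02 -0.19 -0.05]
-50.75 [606.98  25.69]
shift m [-0.11  0.01 -0.01] rot [-0.02 -0.19 -0.05]
```

Emit:
send_rows(
  targets="-0.03 0.0057 -0.0057 0 0 0 50;-0.06 0.0057 -0.0057 0 0 0 50;-0.08 0.0057 -0.0057 0 0 0 50;-0.1 0.0057 -0.0057 0 0 0 50;-0.112 0.0057 -0.0057 0 0 0 50;-0.1142 0.0057 -0.0057 0 0 0 50;-0.1142 0.0057 -0.0057 0 0 0 50;-0.1142 0.0057 -0.0057 0 0 0 50;-0.1142 0.0057 -0.0057 0 0 0 50",
)

```text
time_s: 4.48
ee_pos: [607.2, 25.8, 151.3]
ee_rot: [180.0, -0.0, 175.7]
force: [-0.4, 0.3, -3.5]
gripper_width: 59.6
gripper_force: 30.0
```

Run:
```python
from h import *
s=grab('scene')
b=cv2.resize(s['image'][140:240,280:400],None,fx=6,fy=6,interpolation=cv2.INTER_CUBIC)
cv2.imwrite('pics/e2.png',b)
st=env.state();print(st['time_s'],st['ee_pos'],st['ee_rot'],st['force'])
a=np.radians(-4.3);u=np.array([np.cos(a),np.sin(a)])
q0=np.array([*(st['ee_pos'][:2]-15.1*u),st['ee_pos'][2]-16.3,a])
P=proj(s,np.r_[place(q0,[[56,-30,50],[56,-30,27],[45,-30,50],[45,-30,27],[45,-30,0]]),place([642.9,28,0,a],[[-4,-38,138],[0,-38,138]])])
print(((P-[280,140]+.5)*6-.5).round(1))
```

```text
4.5333 [607.28182331  25.84797215 151.57718366] [ 1.79993493e+02 -2.23904580e-03  1.75721608e+02] [ 0.2104207   0.43400564 -2.14921025]
[[362.2 244.2]
 [359.9 286.4]
 [345.3 251.9]
 [343.1 294.2]
 [340.6 342.6]
 [347.7 339.5]
 [353.8 336.6]]
```

View pics/e2.png

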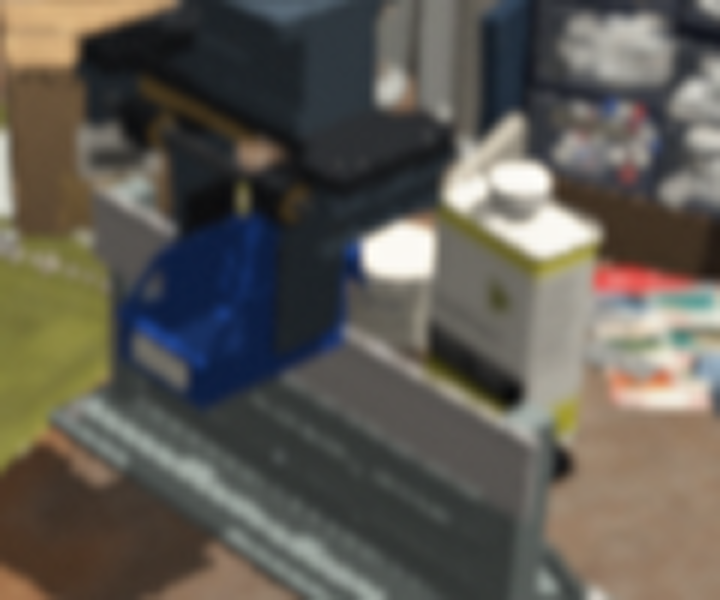

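Emit:
send_rows(
  targets="0 0 0.005 0 0 0 50;0 0 0.01 0 0 0 50;0 0 0.015 0 0 0 50;0 0 0.018 0 0 0 50;0 0 0.02 0 0 0 50;0 0 0.022 0 0 0 50;0 0 0.024 0 0 0 50;0 0 0.025 0 0 0 50;0 0 0.025 0 0 0 50",
)

```text
time_s: 5.28
ee_pos: [607.8, 25.8, 126.3]
ee_rot: [180.0, -0.0, 175.7]
force: [0.0, -0.6, -1.9]
gripper_width: 60.1
gripper_force: 30.0
```

Emit:
send_rows(
  targets="0 0 0.001 0 0 0 50;0 0 0.002 0 0 0 50;0 0 0.003 0 0 0 50;0 0 0.004 0 0 0 50;0 0 0.004 0 0 0 50",
)

```text
time_s: 5.7
ee_pos: [607.8, 25.8, 122.4]
ee_rot: [180.0, -0.0, 175.7]
force: [-0.2, -0.7, -2.5]
gripper_width: 59.7
gripper_force: 30.0
```

Emit:
send_rows(
  targets="0 0 0.001 0 0 0 50;0 0 0.002 0 0 0 50;0 0 0.003 0 0 0 50;0 0 0.004 0 0 0 50;0 0 0.005 0 0 0 50;0 0 0.006 0 0 0 50;0 0 0.007 0 0 0 50;0 0 0.008 0 0 0 50;0 0 0.008 0 0 0 50",
)

```text
time_s: 6.45
ee_pos: [607.8, 25.8, 114.3]
ee_rot: [180.0, -0.0, 175.7]
force: [-0.4, -0.8, -2.3]
gripper_width: 60.3
gripper_force: 30.0
```

Emit:
send_rows(
  targets="0 0 0.0005 0 0 0 50;0 0 0.001 0 0 0 50;0 0 0.0015 0 0 0 50;0 0 0.002 0 0 0 50;0 0 0.002 0 0 0 50",
)

```text
time_s: 6.87
ee_pos: [607.8, 25.8, 112.5]
ee_rot: [180.0, -0.0, 175.7]
force: [0.3, -0.9, -2.4]
gripper_width: 60.0
gripper_force: 30.0
```

Emit:
send_rows(
  targets="0 0 0.0005 0 0 0 50;0 0 0.001 0 0 0 50;0 0 0.0015 0 0 0 50;0 0 0.002 0 0 0 50;0 0 0.002 0 0 0 50",
)

```text
time_s: 7.28
ee_pos: [607.9, 25.8, 110.6]
ee_rot: [180.0, 0.0, 175.7]
force: [0.1, -0.6, -1.5]
gripper_width: 59.6
gripper_force: 30.0
```

Emit:
send_rows(
  targets="0 0 0.0005 0 0 0 50;0 0 0.001 0 0 0 50;0 0 0.001 0 0 0 50",
)

```text
time_s: 7.53
ee_pos: [608.0, 25.8, 110.4]
ee_rot: [180.0, 0.0, 175.7]
force: [-2.9, -0.2, 4.1]
gripper_width: 59.8
gripper_force: 30.0
```

Emit:
send_rows(
  targets="0 0 0.0005 0 0 0 50;0 0 0.001 0 0 0 50;0 0 0.001 0 0 0 50",
)

```text
time_s: 7.78
ee_pos: [608.0, 25.8, 110.3]
ee_rot: [180.0, 0.1, 175.7]
force: [-3.1, -0.1, 9.0]
gripper_width: 59.9
gripper_force: 30.0
```

Emit:
send_rows(
  targets="0 0 0 0 0 0 50;0 0 0 0 0 0 50;0 0 0 0 0 0 50;0 0 0 0 0 0 50",
)

```text
time_s: 8.12
ee_pos: [608.0, 25.8, 110.2]
ee_rot: [180.0, 0.1, 175.7]
force: [-4.6, 1.5, 8.5]
gripper_width: 59.8
gripper_force: 30.0
```

Emit:
send_rows(
  targets="0 0 -0.0006 0 0 0 50;0 0 -0.0012 0 0 0 50;0 0 -0.0012 0 0 0 50",
)

```text
time_s: 8.37
ee_pos: [608.0, 25.7, 110.3]
ee_rot: [180.0, 0.0, 175.7]
force: [-3.7, 0.3, 5.0]
gripper_width: 60.1
gripper_force: 30.0
```

Emit:
send_rows(
  targets="0.0005 0 -0.0005 0 0 0 50;0.0005 0.002 -0.0005 0 0 0 50;0.0005 0.006 -0.0005 0 0 0 50;0.0005 0.01 -0.0005 0 0 0 50;0.0005 0.014 -0.0005 0 0 0 50;0.0005 0.018 -0.0005 0 0 0 50;0.0005 0.022 -0.0005 0 0 0 50;0.0005 0.026 -0.0005 0 0 0 50;0.0005 0.03 -0.0005 0 0 0 50;0.0005 0.03 -0.0005 0 0 0 50",
)

```text
time_s: 9.2
ee_pos: [609.8, 56.9, 110.3]
ee_rot: [179.9, 0.0, 175.8]
force: [-0.0, 0.2, 2.8]
gripper_width: 59.7
gripper_force: 30.0
```

Emit:
send_rows(
  targets="0 0.004 0 0 0 0 50;0 0.008 0 0 0 0 50;0 0.012 0 0 0 0 50;0 0.016 0 0 0 0 50;0 0.02 0 0 0 0 50;0 0.024 0 0 0 0 50;0 0.028 0 0 0 0 50;0 0.032 0 0 0 0 50;0 0.036 0 0 0 0 50;0 0.04 0 0 0 0 50;0 0.044 0 0 0 0 50;0 0.044 0 0 0 0 50",
)

```text
time_s: 10.2
ee_pos: [613.0, 100.8, 110.3]
ee_rot: [179.9, 0.0, 175.7]
force: [-0.7, -0.7, 3.0]
gripper_width: 60.1
gripper_force: 30.0
```

Emit:
send_rows(
  targets="0 0.003 0 0 0 0 50;0 0.006 0 0 0 0 50;0 0.009 0 0 0 0 50;0 0.012 0 0 0 0 50;0 0.015 0 0 0 0 50;0 0.018 0 0 0 0 50;0 0.02 0 0 0 0 50;0 0.022 0 0 0 0 50;0 0.024 0 0 0 0 50;0 0.024 0 0 0 0 50",
)

```text
time_s: 11.03
ee_pos: [614.7, 124.1, 110.3]
ee_rot: [180.0, 0.0, 175.7]
force: [-0.1, -0.7, 3.5]
gripper_width: 59.8
gripper_force: 30.0
```

Emit:
send_rows(
  targets="0 0.001 0 0 0 0 50;0 0.002 0 0 0 0 50;0 0.003 0 0 0 0 50;0 0.004 0 0 0 0 50;0 0.005 0 0 0 0 50;0 0.006 0 0 0 0 50;0 0.006 0 0 0 0 50",
)

```text
time_s: 11.62
ee_pos: [615.1, 129.8, 110.2]
ee_rot: [180.0, -0.0, 175.7]
force: [-0.4, -2.2, 3.5]
gripper_width: 59.7
gripper_force: 30.0
```

Emit:
send_rows(
  targets="0 0.0005 0 0 0 0 50;0 0.001 0 0 0 0 50;0 0.001 0 0 0 0 50",
)

```text
time_s: 11.87
ee_pos: [615.2, 130.6, 110.2]
ee_rot: [180.0, -0.0, 175.7]
force: [0.2, -2.8, 2.3]
gripper_width: 60.2
gripper_force: 30.0
```

Emit:
send_rows(
  targets="0 0.0005 0 0 0 0 50;0 0.001 0 0 0 0 50;0 0.001 0 0 0 0 50",
)

```text
time_s: 12.12
ee_pos: [615.3, 131.6, 110.3]
ee_rot: [180.0, -0.0, 175.7]
force: [0.0, -1.9, 1.9]
gripper_width: 59.7
gripper_force: 30.0
```

Emit:
send_rows(
  targets="0 0.0005 0 0 0 0 50;0 0.001 0 0 0 0 50;0 0.001 0 0 0 0 50",
)

```text
time_s: 12.37
ee_pos: [615.3, 132.7, 110.2]
ee_rot: [180.0, -0.0, 175.7]
force: [-0.1, -1.9, 2.6]
gripper_width: 59.5
gripper_force: 30.0
```

Emit:
send_rows(
  targets="0 0.0005 0 0 0 0 50;0 0.001 0 0 0 0 50;0 0.001 0 0 0 0 50",
)

```text
time_s: 12.62
ee_pos: [615.4, 133.7, 110.2]
ee_rot: [180.0, -0.0, 175.7]
force: [0.6, -2.3, 2.1]
gripper_width: 60.1
gripper_force: 30.0
```

Emit:
send_rows(
  targets="0 0.0005 0 0 0 0 50;0 0.001 0 0 0 0 50;0 0.001 0 0 0 0 50",
)

```text
time_s: 12.87
ee_pos: [615.5, 134.7, 110.2]
ee_rot: [180.0, -0.0, 175.7]
force: [-0.8, -1.3, 1.6]
gripper_width: 59.3
gripper_force: 30.0
```

Emit:
send_rows(
  targets="0 0.0005 0 0 0 0 50;0 0.001 0 0 0 0 50;0 0.001 0 0 0 0 50",
)

```text
time_s: 13.12
ee_pos: [615.5, 134.7, 110.2]
ee_rot: [-179.9, -0.0, 175.7]
force: [-0.7, -4.7, 2.3]
gripper_width: 60.0
gripper_force: 30.0
```

Emit:
send_rows(
  targets="0 -0.0004 0 0 0 0 50;0 -0.0004 0 0 0 0 64;0 -0.0004 0 0 0 0 66;0 -0.0004 0 0 0 0 68;0 -0.0004 0 0 0 0 70;0 -0.0004 0 0 0 0 75;0 -0.0004 0 0 0 0 85;0 -0.0004 0 0 0 0 100;0 -0.0004 0 0 0 0 100;0 -0.0004 0 0 0 0 100;0 -0.0004 0 0 0 0 100;0 -0.0004 0 0 0 0 100",
  grip_force=5,
)

```text
time_s: 14.12
ee_pos: [615.6, 135.1, 110.3]
ee_rot: [180.0, 0.0, 175.7]
force: [-0.2, -0.0, -0.7]
gripper_width: 91.2
gripper_force: 0.0
```

Rise straight up, then check from the camera.

Emit:
send_rows(
  targets="0 0 -0.01 0 0 0 100;0 0 -0.03 0 0 0 100;0 0 -0.05 0 0 0 100;0 0 -0.08 0 0 0 100;0.04 0 -0.11 0 0 0 100;0.08 0 -0.14 0 0 0 100;0.12 0 -0.16 0 0 0 100;0.16 0 -0.18 0 0 0 100;0.2 0 -0.18 0 0 0 100;0.2 0 -0.18 0 0 0 100;0.2 0 -0.18 0 0 0 100",
)

```text
time_s: 15.03
ee_pos: [412.8, 150.1, 293.0]
ee_rot: [179.9, 0.2, 175.8]
force: [-0.4, 0.2, 0.4]
gripper_width: 91.0
gripper_force: 0.0
```

Run:
```python
from h import *
np.set_printoptions(precision=1,suppress=True)
t=grab('top');s=grab('scene')
a=np.radians(-4.25)
M=place([642.9,28,0,a],[[-51,102,92]])[0]
A=lambda f,k:cv2.resize(f['image'][int(c[1])-k:int(c[1])+k,int(c[0])-k:int(c[0])+k],(396,396),interpolation=cv2.INTER_CUBIC)
o=[]
for f in(t,s):
    c=proj(f,M)[0]; o.append(A(f,45)); q=np.array([*M,a])
    print((((proj(f,place(q,[[56,30,50],[56,-30,50],[-45,30,26],[-45,-30,26]]))-c.astype(int)+45+.5)*4.4)-.5))
cv2.imwrite('pics/f.png',np.hstack(o)); print(env.state()['ee_pos'],env.state()['force'])
```

```text
[[148.4  79.5]
 [260.3  86.9]
 [137.2 272.1]
 [248.1 279.7]]
[[237.9  97. ]
 [293.9 129.6]
 [124.5 173.8]
 [179.  210.1]]
[416.3 150.1 291.5] [1.1 0.3 0.3]
```

View pics/f.png

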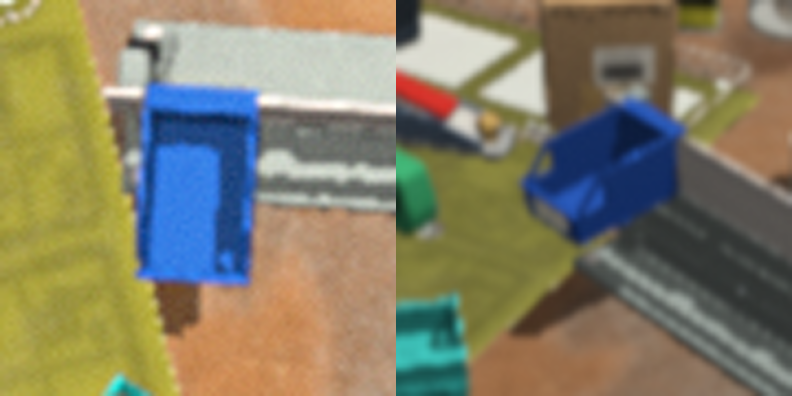

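The bin hangs on the rail, hard against the left upright. Its lip corners at (148,85)/(258,92) match the prediction for 102 mm. I'm handing the job in.

Emit:
send_rows(
  targets="0 0 0 0 0 0 100;0 0 0 0 0 0 100;0 0 0 0 0 0 100;0 0 0 0 0 0 100;0 0 0 0 0 0 100;0 0 0 0 0 0 100",
)

```text
time_s: 15.63
ee_pos: [416.4, 150.0, 289.9]
ee_rot: [-180.0, -0.0, 175.7]
force: [-0.5, -0.6, 0.4]
gripper_width: 91.2
gripper_force: 0.0
```

```bash
python3 -c "
from h import *
print(env.job_done())"
```

```text
the job is handed in; nothing more can be done
None
```

The blue bin was pressed home on the rail with about 11 N, slid left until it met the left upright, and released. The last pictures show it hanging at about 102 mm left of the middle, and the job is handed in at about 16 s; no verdict was shown.

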